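Cure a lacquered heel on the coasting carousel with the hand lamp

TASK

Freshly lacquered shoe heels are drying on the carousel, and the tall slim one needs curing: take the hand lamp from its holder, push the carousel by one of its pegs so that it coasts round on its own at about one turn in 6 s (either way), and keep the lamp pointing straight down close above the tip of the tall heel as it travels (20 to 60 mm gap, centred within about 15 mm) for six seconds without a break, touching nothing of the carousel meanwhile. The carousel must still be going at least as fast as one turn in 11 s all that time. Then stand the lamp back in its holder and let go; never touch the wet heels, never fling the carousel (no turn in less than about 4 s), and leave the can, hammer and tray alone.

Things in the scene. Friction and masses are not known exactly. Their poses are not given: they have to be found in the camera images.
- carousel: Drying carousel: fixed round foot carrying a free-turning round aluminium plate (radius 175 mm, thickness 12 mm, top face 50 mm above the work surface) on a vertical bearing. Origin on the axis of rotation, at the work surface. On the plate stand, fixed: three cream heels at radius 115 mm, 120 degrees apart, and three steel push pegs at radius 155 mm, midway between the heels.
- plate (a joint): Angle of the plate about the vertical axis (rad), anticlockwise from above positive, no stops, any number of turns. At value q the tall heel stands at direction q from the axis (q = 0: towards +x). Plate with heels nominally 3.2 kg, inertia about 0.048 kg m2 (varies by about 30 percent); bearing drag is viscous, about 0.0009 N m per rad/s, so it coasts with a time constant of about 53 s.
- heel_tip (a point): Centre of the upper end of the tall slim heel, 125 mm above the work surface (heel 75 mm tall, 48 mm wide at its foot, 16 mm at the tip), 115 mm from the carousel's axis.
- tall_heel: The tall slim cream heel, fixed on the plate; origin at its foot, centre, on the plate.
- low_heel_a: A low block heel (38 x 36 mm, 35 mm tall), fixed on the plate 120 degrees anticlockwise of the tall heel; origin at its foot.
- low_heel_b: The other low block heel, the same size, 120 degrees clockwise of the tall heel; origin at its foot.
- peg0 (a point): Top centre of a steel push peg (12 mm diameter, 60 mm tall above the plate, top 110 mm above the work surface), 60 degrees anticlockwise of the tall heel, 155 mm from the axis.
- peg1 (a point): Top centre of the push peg directly across the axis from the tall heel, same size and radius.
- peg2 (a point): Top centre of the push peg 60 degrees clockwise of the tall heel, same size and radius.
- lamp: Curing hand lamp: straight aluminium cylinder, 32 mm diameter, 150 mm long, nominally 0.18 kg, standing upright in its holder, lens down. Origin at the centre of its lower (lens) end, z along it to the top. Grip it from above about 115 mm above the lens, where it has black bands.
- lens (a point): Centre of the lamp's lower end, the lens.
- holder: Lamp holder: fixed foot plate of 90 mm diameter with an open black cup on it, inner diameter 42 mm, rim 48 mm above the work surface. Origin under its centre.
- holder_floor (a point): Centre of the cup's inner floor, 10 mm above the work surface; the lens rests on it.
- lacquer_can: Closed can, 70 mm diameter, 85 mm tall, a bystander; origin under its centre.
- hammer: Hammer lying on the table, a bystander; about 260 mm long, under 50 mm high, origin near the middle of its length.
- heel_tray: Grey open tray, 160 x 110 x 40 mm, a bystander; origin under its centre.
There are look-alikes about, which are no part of the job. What is shaped like the holder but turquoise is not meant.

How it is judged (in metres and radians):
On the way, in this order (a step that is already met when the one before it is completed fails the run):
1. the carousel coasts on its own, untouched, at 0.7 to 1.5 rad/s (a turn in 4.2 to 9 s) ((velocity of joint plate between 0.7 and 1.5 rad/s or velocity of joint plate between -1.5 and -0.7 rad/s) and contact force between carousel and the arm below 0.3 N and contact force between carousel and lamp below 0.3 N), for 0.3 s.
2. for 6 s unbroken the lens is within 20 mm sideways of the tall heel's tip and 12 to 70 mm above it, lamp within 0.2 rad of upright, carousel untouched and turning at 0.55 rad/s or more (horizontal distance between lens and heel_tip below 0.02 m and z of lens in the frame of heel_tip between 0.012 and 0.07 m and angle between lamp's own z axis and vertical below 0.2 rad and (velocity of joint plate between 0.55 and 1.9 rad/s or velocity of joint plate between -1.9 and -0.55 rad/s) and contact force between carousel and the arm below 0.3 N and contact force between carousel and lamp below 0.3 N), for 6 s.
At the end, for the whole second after the job is handed in: the lamp stands in its holder, released and at rest: lens within 12 mm of the cup's centre and 6 mm of its floor, lamp within 0.12 rad of upright (horizontal distance between lens and holder_floor below 0.012 m and z of lens in the frame of holder_floor below 0.006 m and angle between lamp's own z axis and vertical below 0.12 rad and linear speed of lamp below 0.03 m/s); the robot touches nothing.
It fails at once if the wet lacquer of a heel is touched by the robot (contact force between any of tall_heel, low_heel_a, low_heel_b and the arm above 0.3 N).
It fails at once if the wet lacquer of a heel is touched by the lamp (contact force between any of tall_heel, low_heel_a, low_heel_b and lamp above 0.3 N).
It fails at once if the carousel is flung round (faster than 2.0 rad/s, a turn in under 3.1 s) (velocity of joint plate above 2 rad/s or velocity of joint plate below -2 rad/s).
It fails at once if the lamp is tipped over (more than 0.8 rad) (angle between lamp's own z axis and vertical above 0.8 rad).
It fails at once if the can, hammer or tray is disturbed (moved more than 30 mm) (distance of any of lacquer_can, hammer, heel_tray from where it was at the start of the episode above 0.03 m).
It also fails if it takes over 67 s, if anything falls off the work surface, if the arm or the gripper's body presses on something with over 40 N, if the wrist force passes 120 N, or if a joint passes its speed limit or range.

ROBOT

A 7-joint arm with a two-finger parallel gripper is mounted at the origin on the work surface. World frame = base frame: x ahead of the robot, y to its left, z up, the work surface at z = 0. Lengths are in mm, angles in rad, forces in N, time in s.
With the tool pointing down it reaches from about 400 to 900 mm from the base axis. Payload 5.6 kg.
Tool frame: the origin (TCP) lies midway between the tips of the shut fingers; the grasp point (between the pads) lies 19 mm behind it; z points along the fingers, y is the line along which they close (so a half turn about z gives the same grasp; the last joint's range is limited). The gripper opens to 92 mm and grips with 3 to 60 N. Pads are 20 mm wide; open, the fingers measure 128 mm over their backs; the gripper's body (75 mm by 189 mm) begins 69 mm behind the grasp point.
Start: joints at [-1.3, 0.468, -0.012, 1.603, 0.006, 1.071, -0.056], TCP at [200.682, 618.253, 176.792] pointing down, gripper open.
Joint ranges: [-2.53, 2.53], [-0.31, 2.02], [-1.57, 1.55], [0.28, 2.44], [-1.29, 4.43], [0.15, 1.84], [-2.92, 2.92]. Speed limits (rad/s): [2.57, 2.57, 3.14, 3.14, 3.14, 3.14, 3.14].

INTERFACE

Orientations are given as a rotation vector (axis times angle).
In Python, from cell import robot, grip, kin, viewer gives the robot as it stands. Calls block until the motion is done:
- robot.movep(position, orientation): joint-space move of the TCP to a pose.
- robot.servo_line(position, feed=150, rotation=None): straight line of the TCP; rotation=None keeps the orientation; feed is the mean speed in mm/s.
- robot.goto_joints(angles): joint-space move.
- grip(opening, newtons=None): opening from 0.0 (shut) to 1.0 (fully open); newtons is the grip in N (None keeps the last); returns when the fingers have stopped.
- robot.hold(seconds).
- kin.ik(position, orientation): joint angles nearest the present ones, or None.
- robot.observe(): the state.
- viewer.read_camera(name): name is "side" or "top" or "wrist"; returns the picture (420x560x3 uint8, red, green, blue); there is no depth.
- viewer.camera_info(name): a dict with "camera_matrix" (3x3 intrinsics, pixels), "k1" (the pictures are not rectified: a ray, as slopes to the right and down, at radius r is drawn at 1 + k1 r^2 times it, then the intrinsics apply), "R" (3x3) and "t" (3): a world point X has camera coordinates R X + t. Camera axes: x right, y down, z forward; pixel columns grow to the right and rows downward; lengths in mm; the calibration is good to about 2 mm. A picture is of the moment at which its call begins: read the wrist's pose just before it. camera_info takes no time and is no camera call; for the wrist camera it gives the pose at the moment of the call.
A pose or a line that the arm cannot do raises robot.IKError and nothing moves.
- robot.job_done(): hands the job in; it is judged then, once.
Trained networks look in the newest picture that a camera, given by its name, has taken for a name from the list of things; names that differ only in an ending like _2 or _b are one class to them, and where a whole thing is asked for, a point or a joint stands for the part that bears it (a point fixed in the world has none). Each returns a list of dicts, best first, with "confidence" (0 to 1); they miss things now and then, are a little off and sometimes report something else, mostly with a low value. They report only what shows in the picture. A call takes as long as a camera call. They do not tell look-alikes from the thing itself.
- viewer.silhouettes(name, camera): "mask" (420x560 bool, what is visible of it).
- viewer.pinpoint(name, camera): "at" ([x, y, z] in mm, in the coordinates of the camera as it stood for that picture, good to about 4 mm: a listed point, or the origin of a listed thing).
The state is a dict: "t": time; "joints": joint angles; "joint_velocities": joint speeds; "joint_torque": joint torques, N m; "tcp_pos": TCP position; "tcp_rot": TCP orientation; "contact_force": force on the tool from outside, world axes, zero at the start; "wrist_torque": the same for the moment, N m; "grip_width": opening from 0.0 (shut) to 1.0 (fully open); "grip_force": force on a finger pad.
Only numpy, scipy, OpenCV 4.12 (cv2) and the standard library are available. Lean on these libraries where they do the work, as an engineer would, in place of code of your own. Each camera call takes 0.05 s, during which the arm holds its last target. There are 200 camera calls.

## Working session

There is one attempt and no reset: what is moved stays moved. The work goes in short steps, each a Python script; the robot and the scene stay as the last script left them, time stands still between calls to the robot, and variables do not carry over. Pictures are saved under pics/ and viewed, at most 10 in all, crops included, and the job is handed in when it is done.

```bash
ls; mkdir -p pics
cat > h.py <<'E'
import numpy as np, cv2
from cell import robot, grip, kin, viewer
def toworld(ci,p): return np.array(ci["R"]).T@(np.array(p)-np.array(ci["t"]))
def pix(ci,X):
    c=np.array(ci["R"])@np.array(X)+np.array(ci["t"]); s=c[:2]/c[2]; s=s*(1+ci["k1"]*(s@s)); K=np.array(ci["camera_matrix"]); return K[:2,:2]@s+K[:2,2]
def ray(ci,uv,z):
    K=np.array(ci["camera_matrix"]); d=np.linalg.solve(K[:2,:2],np.array(uv)-K[:2,2]); s=d.copy()
    for _ in range(20): s=d/(1+ci["k1"]*(s@s))
    R=np.array(ci["R"]); o=-R.T@np.array(ci["t"]); v=R.T@np.array([s[0],s[1],1]); return o+v*(z-o[2])/v[2]
E
python3 - <<'E'
from h import *
s=robot.observe(); print(s["t"],s["tcp_pos"],s["tcp_rot"])
ims=[]
for c in ["top","side"]:
    im=viewer.read_camera(c); cv2.imwrite(f"pics/{c}0.png",im[:,:,::-1]); ci=viewer.camera_info(c)
    for n in ["carousel","heel_tip","peg0","lamp","holder","lacquer_can","hammer","heel_tray"]:
        for d in viewer.pinpoint(n,c):
            w=toworld(ci,d["at"]); print(c,n,round(d["confidence"],2),w.round(0),pix(ci,w).round(0))
print(robot.observe()["t"])
E
```

```text
pics
0.0 [200.49225441 617.60684638 175.83089405] [-4.90986258e-01 -3.10281426e+00  2.81590760e-03]
top carousel 0.94 [565.  -8.  -1.] [275. 204.]
top heel_tip 0.58 [477.  72. 128.] [245. 232.]
top peg0 0.83 [413. -56. 108.] [290. 256.]
top peg0 0.7 [ 677. -109.  113.] [311. 162.]
top peg0 0.57 [594. 146. 108.] [220. 190.]
top lamp 0.71 [ 440. -345.   10.] [386. 247.]
top holder 0.63 [ 437. -352.   -2.] [387. 248.]
top lacquer_can 0.59 [438. 367.  -1.] [150. 243.]
top hammer 0.82 [596. 397.  -0.] [142. 190.]
top heel_tray 0.9 [ 679. -343.   -3.] [385. 169.]
side carousel 0.75 [563.  -9.  -1.] [269. 223.]
side peg0 0.94 [ 678. -115.  112.] [312. 219.]
side peg0 0.89 [415. -56. 107.] [224. 217.]
side peg0 0.64 [595. 140. 107.] [271. 171.]
side peg0 0.17 [ 434. -351.   -0.] [245. 319.]
side lamp 0.96 [ 433. -351.    8.] [244. 317.]
side holder 0.92 [ 445. -485.    0.] [255. 365.]
side holder 0.74 [ 435. -351.    0.] [245. 319.]
side lacquer_can 0.61 [437. 361.  -1.] [223. 161.]
side lacquer_can 0.49 [480.  72.  51.] [241. 199.]
side hammer 0.75 [597. 397.  -4.] [261. 152.]
side hammer 0.33 [ 439. -347.    6.] [246. 316.]
side heel_tray 0.81 [ 676. -347.   -2.] [328. 304.]
side heel_tray 0.48 [479.  69. 124.] [240. 184.]
0.9
```

```bash
ls; ls ~ | head; sleep 1; ls pics
```

```text
h.py
pics
h.py
pics
side0.png
top0.png
```

View pics/top0.png

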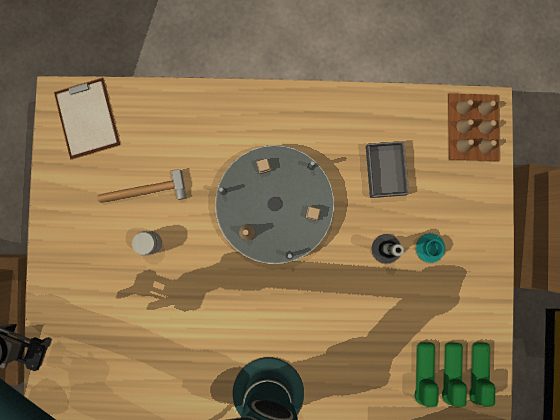

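View pics/side0.png

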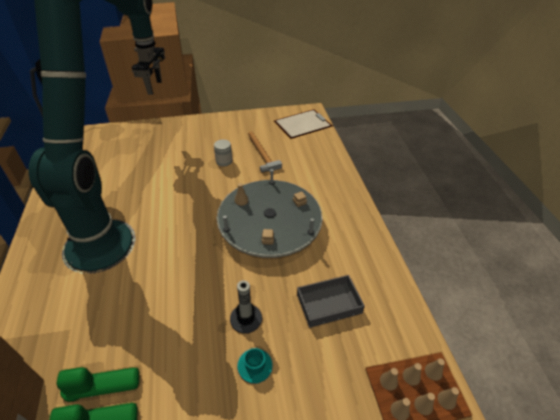

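The top picture shows the carousel at about (275,204) and the tall heel near (246,232). The lamp stands in the black holder at (388,248), with the turquoise decoy at (431,247). The side picture agrees, with the lamp at (245,300) and the decoy at (255,365). The measured geometry fits: the pegs sit at r≈155, 120° apart, and the heel is at 137°.

Next I'll check reachability and set up at peg2.

```bash
cat >> h.py <<'E'
C=np.array([563.,-8.3]); DOWN=np.array([0,np.pi,0]); LAMP=np.array([436.,-350.5])
E
python3 - <<'E'
from h import *
from scipy.spatial.transform import Rotation as Ro
for yaw in [0,45,90,-45]:
    r=(Ro.from_euler('z',yaw,degrees=True)*Ro.from_rotvec(DOWN)).as_rotvec(); J=[]
    for a in range(0,360,20):
        p=[C[0]+115*np.cos(np.radians(a)),C[1]+115*np.sin(np.radians(a)),261]; J.append(kin.ik(p,r))
    for p in [[*LAMP,106],[*LAMP,270],[622,146,92],[542,146,92],[622,146,190]]: J.append(kin.ik(p,r))
    bad=[i for i,j in enumerate(J) if j is None]; G=np.array([j for j in J if j is not None])
    print(yaw,bad,G.min(0).round(2),G.max(0).round(2))
E
```

```text
0 [] [-0.64  0.    0.2   1.46 -0.59  0.82  1.36] [-0.12  0.58  1.46  2.   -0.    1.34  2.78]
45 [] [-0.56  0.01 -1.1   1.45 -0.21  0.82  2.05] [1.44 0.54 0.73 2.   0.42 1.28 2.82]
90 [] [-1.11  0.21 -1.41  1.39 -0.9   0.83 -2.76] [1.23 0.83 1.41 1.95 0.8  1.51 2.91]
-45 [] [-0.68  0.    0.36  1.46 -0.54  0.83  0.62] [ 0.26  0.56  0.93  2.   -0.    1.28  1.9 ]
```

```bash
cat >> h.py <<'E'
import json
def snap(cam):
    """(t, list of peg angles, list of (conf, heel angle)) from one picture"""
    t=robot.observe()["t"]; viewer.read_camera(cam); ci=viewer.camera_info(cam); o=[]
    for n,z,r in [("peg0",110,155),("heel_tip",125,115)]:
        for d in viewer.pinpoint(n,cam):
            w=toworld(ci,d["at"]); v=w[:2]-C
            if abs(w[2]-z)<15 and abs(np.hypot(*v)-r)<15 and d["confidence"]>.3: o.append((n,float(np.arctan2(v[1],v[0]))))
    json.dump((t,o),open("obs.jsonl","a")); open("obs.jsonl","a").write("\n"); return t,o
E
python3 - <<'E'
from h import *
grip(0.0,20)
robot.movep([626,146,200],DOWN); print(robot.observe()["t"],robot.observe()["tcp_pos"])
robot.servo_line([626,146,94],feed=120)
for c in ["top","side"]:
    t,o=snap(c); print(t,[(n,round(np.degrees(a),1)) for n,a in o])
im=viewer.read_camera("side"); cv2.imwrite("pics/pre.png",cv2.resize(im[120:270,180:380,::-1],(800,600)))
s=robot.observe(); print(s["t"],s["tcp_pos"],s["contact_force"])
E
```

```text
4.5167 [625.65340825 147.46641562 199.87753895]
5.55 [('peg0', np.float64(-40.4)), ('peg0', np.float64(79.3)), ('peg0', np.float64(-162.5)), ('heel_tip', np.float64(137.6))]
5.7 [('peg0', np.float64(-162.7)), ('peg0', np.float64(77.6)), ('peg0', np.float64(-42.9)), ('heel_tip', np.float64(138.1))]
5.9 [626.18860947 146.05676779  94.40313611] [-0.07697168 -0.2386935   0.08602299]
```

View pics/pre.png

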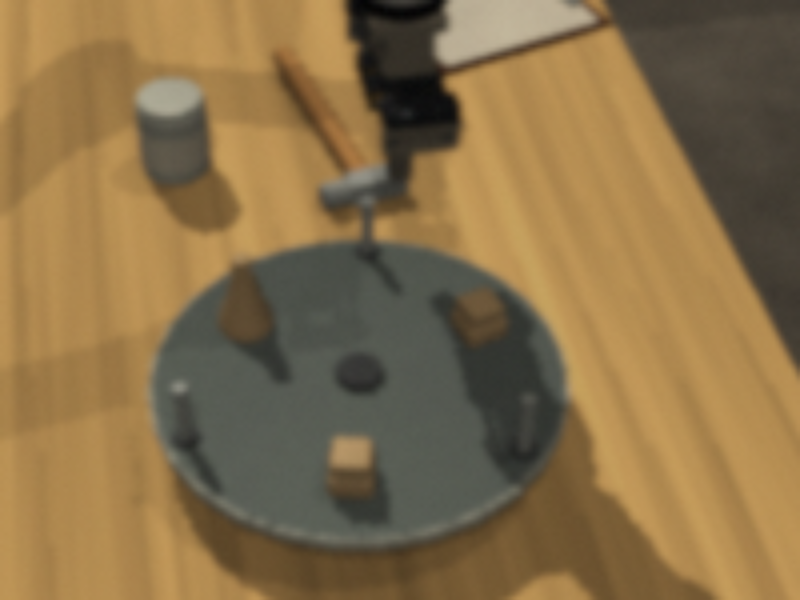

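The side crop shows the closed fingertips at (400,190), just right of (+x) peg2's top at (368,200), with nothing else nearby. Pushing toward -x now.

```bash
rm -f obs.jsonl
python3 - <<'E'
from h import *
t0=robot.observe()["t"]
robot.servo_line([540,147,94],feed=112); s=robot.observe(); print(s["t"]-t0,s["tcp_pos"])
robot.servo_line([540,150,200],feed=250)
for k in range(5):
    t,o=snap(["top","side"][k%2]); print(round(t,3),[(n,round(np.degrees(a),1)) for n,a in o])
E
```

```text
0.9166999999999996 [540.83317496 146.99619807  94.24349783]
7.392 [('peg0', np.float64(-41.4)), ('peg0', np.float64(78.9)), ('peg0', np.float64(-163.3)), ('heel_tip', np.float64(137.2))]
7.542 [('peg0', np.float64(77.4)), ('peg0', np.float64(-161.5)), ('peg0', np.float64(-42.9)), ('heel_tip', np.float64(138.6))]
7.692 [('peg0', np.float64(-161.6)), ('peg0', np.float64(-42.4)), ('peg0', np.float64(79.7)), ('heel_tip', np.float64(136.2))]
7.842 [('peg0', np.float64(78.1)), ('peg0', np.float64(-161.7)), ('peg0', np.float64(-42.8)), ('heel_tip', np.float64(137.2))]
7.992 [('peg0', np.float64(79.4)), ('peg0', np.float64(-42.3)), ('peg0', np.float64(-161.6))]
```

Run:
```python
from h import *
s=robot.observe(); print(s["t"],s["grip_width"],s["grip_force"],s["tcp_pos"],s["tcp_rot"])
ci=viewer.camera_info("side")
f=lambda p:((pix(ci,p)-[180,120])*4).round()
print(f([597,144,110]),f([626,146,94]),f([626,146,110]),f([626,128,94]),f([626,164,94]))
im=viewer.read_camera("wrist"); cv2.imwrite("pics/w.png",im[:,:,::-1])
print(robot.observe()["tcp_pos"])
```

```text
8.1417 0.0011581632727498683 0.0 [540.0364725  149.98959254 200.03738596] [3.60386189e-05 3.14149720e+00 1.18437761e-05]
[365. 196.] [397. 205.] [397. 191.] [400. 218.] [393. 193.]
[539.99470832 150.02781352 200.05775122]
```

View pics/w.png

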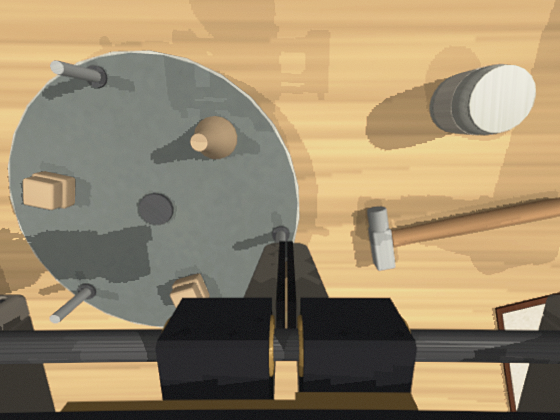

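The wrist picture shows the fingers shut and tapering to a tip at (287,243). Peg2 is just beyond it at (282,235), still unmoved, so the fingers missed the peg. I'll compare this view with my model before pushing again.

Run:
```python
from h import *
viewer.read_camera("wrist"); ci=viewer.camera_info("wrist")
for n in ["peg0","heel_tip","carousel"]:
    for d in viewer.pinpoint(n,"wrist"):
        w=toworld(ci,d["at"]); print(n,round(d["confidence"],2),w.round(1),pix(ci,w).round(0))
print(pix(ci,[540,150,200]),pix(ci,[540,150,210]),pix(ci,[597,143,110]),-np.array(ci["R"]).T@ci["t"])
im=cv2.imread("pics/w.png")[200:310,230:350]; cv2.imwrite("pics/wz.png",cv2.resize(im,(654,600),interpolation=cv2.INTER_CUBIC))
```

```text
peg0 0.8 [ 677.4 -114.3  110.2] [ 53. 318.]
peg0 0.78 [415.4 -56.  110. ] [55. 66.]
peg0 0.77 [604.2 141.6 112.4] [278. 260.]
peg0 0.55 [479.1  64.9 127.3] [192. 142.]
heel_tip 0.7 [475.5  64.8 123.6] [193. 137.]
carousel 0.68 [565.3  -9.5   2.5] [171. 199.]
carousel 0.4 [679.   29.5  50.5] [196. 290.]
[286.26597061 233.6131347 ] [286.26571589 238.78868666] [279.70234516 252.63533328] [458.83300117 149.91629068 408.05545713]
```

View pics/wz.png

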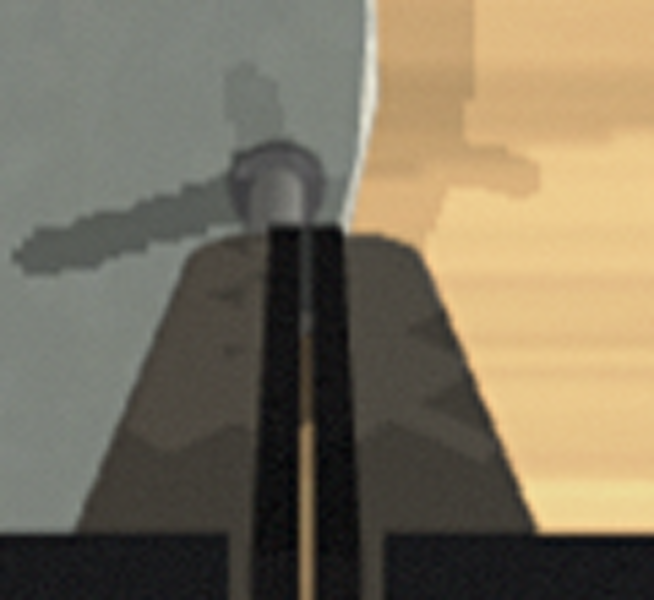

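The fingertips sit about 15 mm higher than the nominal TCP, so they passed just over the 110 mm peg. I'll repeat the push at z=76.

```bash
rm -f obs.jsonl
python3 - <<'E'
from h import *
robot.servo_line([628,146,200],feed=200)
robot.servo_line([628,146,76],feed=150)
t,o=snap("side");print(t,[(n,round(np.degrees(a),1)) for n,a in o],robot.observe()["contact_force"])
t0=robot.observe()["t"]
robot.servo_line([542,147,76],feed=112)
robot.servo_line([542,151,200],feed=250)
for k in range(5):
    t,o=snap(["top","side"][k%2]); print(round(t,3),[(n,round(np.degrees(a),1)) for n,a in o])
E
```

```text
9.9583 [('peg0', np.float64(-162.6)), ('peg0', np.float64(-42.2)), ('peg0', np.float64(78.3)), ('heel_tip', np.float64(136.6))] [-1.21136396 -0.60367822 -0.41867965]
11.675 [('peg0', np.float64(-162.3)), ('peg0', np.float64(78.3)), ('peg0', np.float64(-41.8)), ('heel_tip', np.float64(136.3))]
11.825 [('peg0', np.float64(-43.7)), ('peg0', np.float64(78.9)), ('heel_tip', np.float64(138.2))]
11.975 [('peg0', np.float64(-40.9)), ('peg0', np.float64(77.3)), ('peg0', np.float64(-162.2))]
12.125 [('peg0', np.float64(78.2)), ('peg0', np.float64(-161.2)), ('peg0', np.float64(-42.1)), ('heel_tip', np.float64(137.4))]
12.275 [('peg0', np.float64(79.8)), ('peg0', np.float64(-40.2)), ('peg0', np.float64(-161.6)), ('heel_tip', np.float64(137.1))]
```

```bash
rm -f obs.jsonl
python3 - <<'E'
from h import *
robot.servo_line([628,146,200],feed=250)
robot.servo_line([628,146,70],feed=200)
for x in [618,608,600]:
    robot.servo_line([x,146,70],feed=60); s=robot.observe(); print(x,s["tcp_pos"].round(1),s["contact_force"].round(2))
im=viewer.read_camera("side"); ci=viewer.camera_info("side")
a=im[130:220,220:340,::-1]; cv2.imwrite("pics/p2.png",cv2.resize(a,(800,600),interpolation=cv2.INTER_CUBIC))
f=lambda p:((pix(ci,p)-[220,130])*6.667).round()
print("tcp",f([600,146,70]),f([600,146,90]),"peg",f([597,143,110]),f([597,143,50]))
t,o=snap("top");print(t,[(n,round(np.degrees(a),1)) for n,a in o])
E
```

```text
618 [618.  146.3  71. ] [-0.42 -1.47 -0.52]
608 [607.3 146.   70. ] [ 0.58 -0.43 -0.79]
600 [599.5 146.   69.9] [-0.65 -0.45 -0.51]
tcp [346. 316.] [346. 287.] peg [342. 262.] [342. 348.]
14.6833 [('peg0', np.float64(-15.6)), ('peg0', np.float64(104.4)), ('peg0', np.float64(-137.6)), ('heel_tip', np.float64(161.5))]
```

View pics/p2.png

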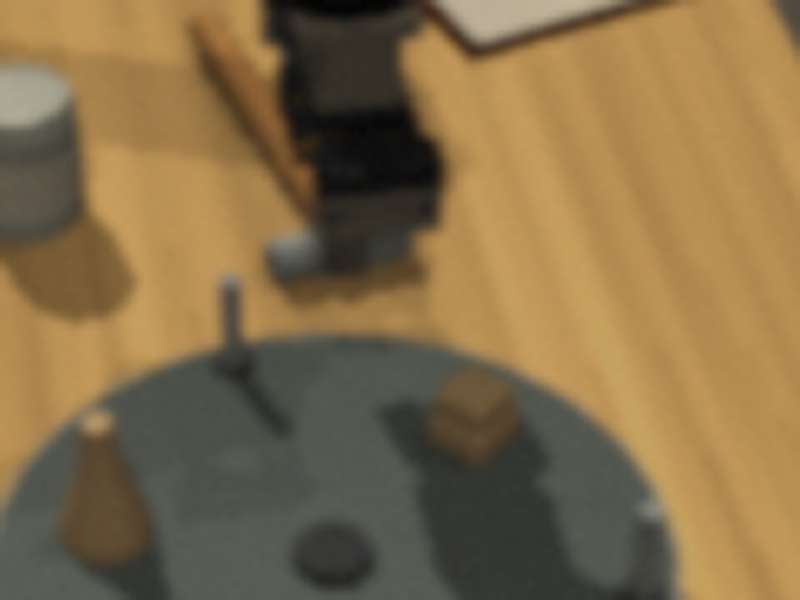

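The plate is turning slowly now: peg2 is at (232,280) in the crop and the fingertip is near (340,270). The physical tips therefore sit about 30–35 mm above the nominal TCP. I'll lift and measure the rate.

```bash
rm -f obs.jsonl
cat >> h.py <<'E'
def fit(t0=0,tau=53.):
    """q(t) of heel from logged observations: returns (tref,q,w) with viscous decay; pegs used modulo 120 deg"""
    from scipy.optimize import least_squares
    T,A,P=[],[],[]
    for l in open("obs.jsonl"):
        t,o=json.loads(l)
        if t<t0: continue
        for n,a in o: T.append(t);A.append(a);P.append(n=="peg0")
    T,A,P=map(np.array,(T,A,P)); tr=T.min(); s=tau*(1-np.exp(-(T-tr)/tau))
    def res(x):
        d=x[0]+x[1]*s-A; return np.where(P,np.sin(1.5*(d-np.pi/3))/1.5,np.sin(d/2)*2) if 0 else np.where(P,np.angle(np.exp(3j*(d-np.pi/3)))/3,np.angle(np.exp(1j*d)))
    best=None
    for w in np.arange(-1.8,1.81,.1):
        for q in np.arange(0,6.28,.5):
            r=least_squares(res,[q,w],loss="soft_l1",f_scale=.05)
            if best is None or r.cost<best.cost: best=r
    e=res(best.x); return tr,*best.x,float(np.sqrt(np.median(e**2)))
def qat(F,t,tau=53.): return F[1]+F[2]*tau*(1-np.exp(-(t-F[0])/tau))
E
python3 - <<'E'
from h import *
robot.servo_line([600,155,200],feed=300)
for k in range(3):
    for c in ["top","side"]: snap(c)
F=fit(); t=robot.observe()["t"]; print(F,t,np.degrees(qat(F,t))%360)
E
```

```text
(np.float64(15.4167), np.float64(9.712131720302471), np.float64(0.812321227352282), 0.011290557742376589) 16.3167 237.99882686982676
```

The plate coasts at 0.81 rad/s, which is inside the step 1 window and slow enough to track easily. Fetching the lamp now.

```bash
cat >> h.py <<'E'
from scipy.spatial.transform import Rotation as Ro
LR=(Ro.from_euler('z',-45,degrees=True)*Ro.from_rotvec(DOWN)).as_rotvec()
E
python3 - <<'E'
from h import *
robot.movep([*LAMP,250],LR); print(robot.observe()["t"])
grip(1.0,30)
im=viewer.read_camera("wrist"); cv2.imwrite("pics/lw.png",im[:,:,::-1]); ci=viewer.camera_info("wrist")
for n in ["lamp","holder"]:
    for d in viewer.pinpoint(n,"wrist"): print(n,round(d["confidence"],2),toworld(ci,d["at"]).round(1))
s=robot.observe(); print(s["t"],s["tcp_pos"],s["grip_width"]); print(pix(ci,[*LAMP,160]),pix(ci,s["tcp_pos"]))
E
```

```text
18.25
lamp 0.81 [ 436.1 -345.5    9.3]
holder 0.95 [ 437.7 -348.7   -0.7]
holder 0.62 [ 4.476e+02 -4.861e+02 -4.000e-01]
19.775 [ 435.99684878 -350.49127165  250.00791023] 1.002168682920053
[286.09804207 201.11185888] [286.12382144 233.19920655]
```

View pics/lw.png

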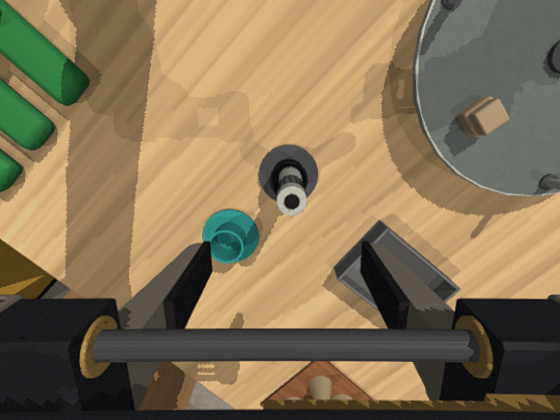

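The wrist picture shows the lamp top at (291,203) between the open fingers, a few mm right of the prediction at (286,201). The turquoise decoy is at (230,237). I'll correct the offset and grasp.

```bash
rm -f obs.jsonl
python3 - <<'E'
from h import *
ci=viewer.camera_info("wrist"); w=ray(ci,[291,203],160); print("ray",w)
P=(w[:2]+[437,-348.5])/2; print(P)
robot.servo_line([*P,90],feed=200)
s=robot.observe(); print(s["t"],s["tcp_pos"],s["contact_force"].round(2))
grip(0.0,30); s=robot.observe(); print(s["t"],s["grip_width"]*92,s["grip_force"],s["contact_force"].round(2))
json.dump(list(P),open("P.json","w"))
snap("top");snap("side")
robot.servo_line([*P,265],feed=250)
for c in ["top","side","top","side"]: snap(c)
s=robot.observe(); F=fit(); print(s["t"],s["tcp_pos"],s["grip_width"]*92,s["contact_force"].round(2)); print(F,F[2]*np.exp(-(s["t"]-F[0])/53),np.degrees(qat(F,s["t"]))%360)
E
```

```text
ray [ 440.96220439 -348.36368996  160.        ]
[ 438.98110219 -348.43184498]
20.725 [ 439.52748739 -349.19956864   90.96350864] [-0.72 -0.53  0.6 ]
21.6583 31.487416175339728 29.950898587703705 [ 0.22 -0.47  0.59]
23.4083 [ 438.95768682 -348.47604048  264.95177055] 31.385222752696077 [ 0.79  0.55 -2.64]
(np.float64(21.6583), np.float64(1.882225117562518), np.float64(0.7107362672051547), 0.010119587762776439) 0.6876517695352691 177.943702629041
```

```bash
cat > track.py <<'E'
from h import *
TAU=47.; F=fit(tau=TAU); R=115.; Z=247.
now=lambda: robot.observe()["t"]
off=np.zeros(2); s=robot.observe(); ci=viewer.camera_info("side")
L=[toworld(ci,d["at"]) for d in viewer.pinpoint("lens","side")[:1]]
if L:
    e=L[0][:2]-s["tcp_pos"][:2]; print("lens",L[0].round(1),"rel",e.round(1))
    if np.hypot(*e)<12: off=e/2
def goal(t): q=qat(F,t,TAU); return np.array([*(C+R*np.array([np.cos(q),np.sin(q)])-off),Z])
def seg(t0,dt,ov=.15,bias=.05):
    p=goal(t0+dt-bias); d=np.linalg.norm(p-robot.observe()["tcp_pos"])
    try: robot.servo_line(p,feed=min(260,d/(dt-ov)))
    except robot.IKError as x: print("IK",x); robot.hold(.1)
t0=now()
for dt in np.arange(.8,4,.1):      # earliest meeting point at <=210 mm/s
    if np.linalg.norm(goal(t0+dt)-s["tcp_pos"])/(dt-.15)<210: break
seg(t0,dt,bias=0); t1=now(); print("meet",t1,dt,t1-t0)
k=0; errs=[]; pend=None
while True:
    t=now(); p=robot.observe()["tcp_pos"]; errs.append((p-goal(t))[:2]); w=F[2]*np.exp(-(t-F[0])/TAU)
    if k<12: print(round(t,2),errs[-1].round(1),round(w,3))
    if t-t1>8.2 or (w<.53): break
    if k%4==1: pend=t; viewer.read_camera("top")
    if k%4==2 and pend:
        c=viewer.camera_info("top"); o=[]
        for d in viewer.pinpoint("peg0","top"):
            X=toworld(c,d["at"]); v=X[:2]-C
            if abs(X[2]-110)<15 and abs(np.hypot(*v)-155)<12 and d["confidence"]>.4: o.append(("peg0",float(np.arctan2(v[1],v[0]))))
        if o:
            open("obs.jsonl","a").write(json.dumps((pend,o))+"\n"); G=fit(tau=TAU); dq=qat(G,pend,TAU)-qat(F,pend,TAU); dq=np.angle(np.exp(1j*dq))
            print("refit",len(o),"dq",round(float(dq),3),"w",round(G[2],4))
            if abs(dq)<.15: F=G
        pend=None
    seg(now(),.35); k+=1
t=now(); print("end",t,"tracked",t-t1,"w",w,"maxerr",np.abs(errs).max(0),"segs",k)
E
python3 track.py
```

```text
lens [ 439.8 -344.7  180.3] rel [0.8 3.8]
meet 24.8583 1.4 1.3999999999999986
24.86 [-0.2 -1.2] 0.665
25.21 [-3.8  0.6] 0.66
25.61 [-4.2  0.6] 0.655
refit 3 dq 0.004 w 0.7133
26.0 [-3.6 -0.1] 0.65
26.35 [-4.4 -1.2] 0.646
26.69 [-3.4 -1.6] 0.641
27.08 [-2.5 -2. ] 0.636
refit 3 dq 0.001 w 0.7135
27.48 [-1.6 -2. ] 0.63
27.82 [-1.1 -2.7] 0.626
28.18 [-0.4 -3.4] 0.621
28.58 [ 0.5 -3.2] 0.616
refit 3 dq 0.007 w 0.7149
28.98 [ 1.2 -2.4] 0.612
refit 2 dq 0.01 w 0.7166
refit 2 dq 0.017 w 0.7192
refit 3 dq 0.023 w 0.7221
end 33.4 tracked 8.541699999999999 w 0.5624805932712462 maxerr [4.35317946 3.37738466] segs 23
```

Tracked for 8.5 s with errors under 5 mm and speed at or above 0.56 rad/s. Now returning the lamp to its holder.

Run:
```python
from h import *
P=json.load(open("P.json")); p=robot.observe()["tcp_pos"]
robot.servo_line([p[0],p[1],275],feed=150)
robot.servo_line([*P,275],feed=200); robot.hold(.3)
robot.servo_line([*P,140],feed=120)
for z in [115,100,91]:
    robot.servo_line([*P,z],feed=50); s=robot.observe(); print(z,s["tcp_pos"].round(1),s["contact_force"].round(2))
robot.hold(.3); grip(0.6); s=robot.observe(); print(s["t"],s["grip_width"],s["contact_force"].round(2))
robot.servo_line([*P,260],feed=150)
im=viewer.read_camera("side"); ci=viewer.camera_info("side"); f=cv2.resize(im[240:400,160:360,::-1],(750,600)); cv2.imwrite("pics/end.png",f)
for n in ["lens","lamp","holder_floor"]:
    for d in viewer.pinpoint(n,"side")[:2]: print(n,round(d["confidence"],2),toworld(ci,d["at"]).round(1))
print(robot.observe()["t"])
```

```text
115 [ 438.9 -348.6  114.9] [-0.1   0.29 -1.82]
100 [ 438.7 -348.4   99.7] [ 0.81 -0.08 -1.84]
91 [ 438.8 -348.3   90.7] [-0.35 -0.22 -0.64]
39.4583 0.5991288615919633 [-0.6  -0.05 -0.29]
lens 0.94 [ 436.8 -346.6    9.2]
lamp 0.71 [ 436.  -350.1    8.2]
holder_floor 0.97 [ 437.3 -348.8    9.4]
40.9333
```

View pics/end.png

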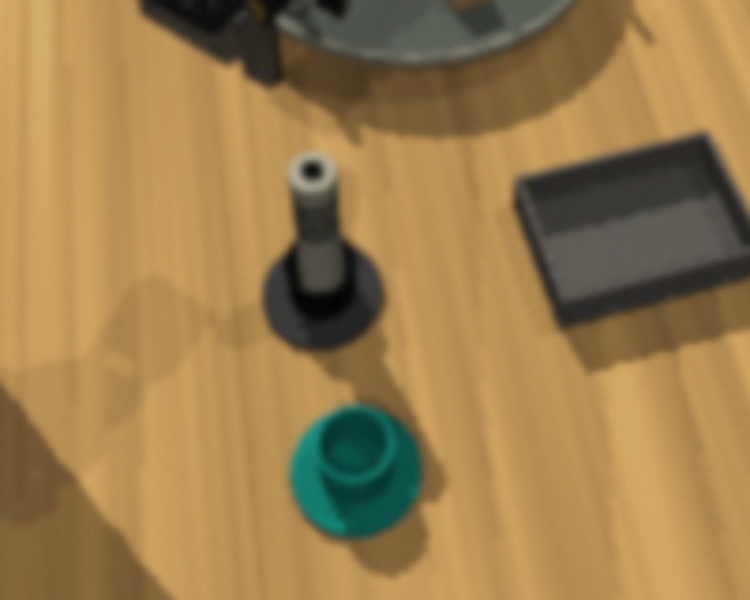

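The picture shows the lamp standing upright in the black cup, with its top at (312,175) and the cup at (320,290). The gripper is clear of it and the tray has not moved. Handing in.

```bash
python3 -c "
from h import *
print(robot.job_done())"
```

```text
the job is handed in; nothing more can be done
None
```

I handed the job in at about 41 s. The first two pushes passed over the peg, but the third set the carousel coasting at about 0.8 rad/s. I then kept the lamp over the tall heel for 8.5 s, with the carousel still at about 0.56 rad/s or more by my fit, and put the lamp back upright in its black holder. The hand-in returned no verdict.

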